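# Shut the can box and swing its latch across

### The arm

A 6-joint arm with a two-finger parallel gripper is mounted at the origin on the work surface. World frame = base frame: x ahead of the robot, y to its left, z up, the work surface at z = 0. Lengths are in mm, angles in rad, forces in N, time in s.
With the tool pointing down it reaches from about 275 to 1000 mm from the base axis. Payload 8.4 kg.
Tool frame: the origin (TCP) lies at the very end of the fingers, on their centre line; the grasp point (between the pads) lies 19 mm behind it; z points along the fingers, y is the direction in which the jaws open and shut (so a half turn about z gives the same grasp; the last joint's range is limited). The gripper opens to 85 mm and grips with 20 to 120 N. Pads are 22 mm wide; open, the fingers measure 114 mm over their backs; the gripper's body (76 mm by 85 mm) begins 54 mm behind the grasp point. The pads swing forward as they close: fully open they stand 13 mm farther back than shut.
Start: joints at [-1.237, 0.353, 1.633, -0, 1.155, -0.002], TCP at [205.951, -590.095, 231.281] pointing down, gripper open.
Joint ranges: [-2.63, 2.63], [-0.92, 2.1], [0.06, 2.66], [-1.3, 4.44], [0, 2.69], [-3.02, 3.02]. Speed limits (rad/s): [2.22, 2.22, 2.79, 3.14, 3.14, 3.14].

### API

Orientations are given as [roll, pitch, yaw] about the fixed x, y, z axes, in that order (R = Rz(yaw) Ry(pitch) Rx(roll)).
In Python, from rig import readout, grab_frame, calibration, r gives the robot as it stands. The module is installed in compiled form; this text tells all that it offers.
- The arm moves only by the tool play_rows, never from a script. Its argument "rows" is a list of rows, each a list of 3 entries, a list of its own where there are three numbers: the closure in counts, from 0 (fully open) to 255 (shut), then the shift along the tool's x, y, z in cm, then the turn, a rotation vector about the tool's x, y, z in rad. In form: [[gripper, [dx, dy, dz], [rx, ry, rz]], ...]. A call has 1 to 12 rows; each row is the pose to reach, as a shift and turn from the pose commanded when the call began, along the tool's axes at that moment; what a row does not reach only later rows make up. A row lasts 1/12 s, in which the tool goes at most 41.7 mm and 7.16 degrees, less where a joint would pass 70% of its speed; a pose out of reach is approached as far as the arm can. A call with a gripper value outside its range is refused whole. The fingers move at their own pace and stop on an object; "squeeze" is the grip in N (left out, the last holds). Time passes only in rows, so rows that repeat a pose let the fingers close. It gives the time, the measured TCP pose, the force and the opening at its end, in the units of the state.
- readout.sense(): the state, without advancing time (a new reading comes with each control period).
- grab_frame(name): name is "scene" or "top" or "wrist"; returns (picture, depth): 480x640x3 uint8, red, green, blue; 480x640 float32, mm along the optical axis (not along the pixel's ray), 0 where there is no reading.
- calibration(name): a dict with "vfov" (degrees; the focal length in pixels is half the picture's height over the tangent of half this angle, whatever the lens; pixels are square), "cx", "cy" (the principal point, pixels), "k1" (the pictures are not rectified: a ray, as slopes to the right and down, at radius r is drawn at 1 + k1 r^2 times it, then the intrinsics apply), "cam_to_world" (4x4, takes a point from camera to world coordinates). Camera axes: x right, y down, z forward; pixel columns grow to the right and rows downward; lengths in mm; the calibration is good to about 2 mm. A picture is of the moment at which its call begins: read the wrist's pose just before it. calibration takes no time and is no camera call; for the wrist camera it gives the pose at the moment of the call.
- r.sign_off(): hands the job in, once; it reports no verdict.
The state is a dict: "clock": time; "qpos": joint angles; "qvel": joint speeds; "joint_efforts": joint torques, N m; "eef_pos": TCP position; "tcp_rot": TCP orientation; "contact_force": force on the tool from outside, world axes, zero at the start; "wrist_torque": the same for the moment, N m; "opening": opening from 0.0 (shut) to 1.0 (fully open).
Only numpy, scipy, OpenCV 4.12 (cv2) and the standard library are available. Lean on these libraries where they do the work, as an engineer would, in place of code of your own. Each camera call takes 0.05 s, during which the arm holds its last target.

### The job

Close up the can box for the night: with your fingertips push the green hatch fully shut, and only then push the red latch bar round until it lies fully closed across the box behind the hatch. Just push: do not take the latch bar between the fingers, leave the cans in the box and do not move the cans, tub, block or bowl on the bench.

Things in the scene. Friction and masses are not known exactly. Their poses are not given: they have to be found in the camera images.
- can_box: Grey steel can box, fixed to the bench: 200 mm (its x) by 300 mm (its y) by 110 mm high; origin at the centre of its underside, z up, its -x side towards the robot. Its flat top is at z = 110 mm; the opening in the top spans x -50..70, y -130..0 mm, behind it (y 0..150) is closed deck. Guide strips 8 mm high, 6 mm wide run along y on the top at x = -65 and 85 mm.
- hatch (a joint): Green sliding hatch on the box's top, a slab 140 (x) by 150 (y) by 27 mm high, from 111.5 to 138.5 mm above the bench. Value in m: 0 = fully shut against its stop, covering the opening; it grows to 0.12 as the hatch slides along the box's +y over the deck. Friction about 2.5 N, stays where it is left.
- hatch_push (a point): Centre of the hatch's rear end face (the box's +y end, marked by a yellow strip; face 140 mm wide, 27 mm high), 125 mm above the bench; pushing this face along the box's -y shuts the hatch. In the box's frame it is at x = 10 mm, y = 10 mm + joint value.
- latch (a joint): Red latch bar turning level about an upright pivot. Value in rad: angle from the box's +x to the bar, counter-clockwise from above; 0 = closed against its stop, across the deck just behind the shut hatch (4 mm gap); about 1.57 = open, along the box's near edge towards +y; limit 2.2. Friction about 0.08 N m, stays where left. Bar and hatch do not stop one another if they meet.
- latch_pivot (a point): On the latch's pivot axis, at the bar's top face, 141 mm above the bench; at x = -85, y = 21 mm in the box's frame.
- latch_end (a point): Middle of the latch bar's free end, on its top face, 115 mm from the pivot; x points along the bar from the pivot outwards, z up. The bar is 14 mm wide and 20 mm high, from 121 to 141 mm above the bench.
- can_a_mid (a point): Centre (half-way up) of a crushed drinks can, blue-banded, lying on the bench: a disc 66 mm in diameter, 27 mm high. A bystander.
- can_b_mid (a point): Centre (half-way up) of a crushed drinks can, orange-banded, lying on the bench: a disc 66 mm in diameter, 27 mm high. A bystander.
- can_c_mid (a point): Centre (half-way up) of a crushed drinks can, green-banded, lying on the bench: a disc 66 mm in diameter, 27 mm high. A bystander.
- can_d_mid (a point): Centre of a crushed can (66 mm across, 27 mm high, red-banded) lying inside the can box; it stays there.
- can_e_mid (a point): Centre of a crushed can (66 mm across, 27 mm high, blue-banded) lying inside the can box; it stays there.
- tub_mid (a point): Centre (half-way up) of the yellow plastic tub, 200 by 150 by 90 mm high. A bystander.
- block_mid (a point): Centre of the wooden block, 140 by 70 by 45 mm high. A bystander.
- bowl_mid (a point): Centre (half-way up) of the small stainless bowl, 110 mm across, 45 mm high. A bystander.

How it is judged:
By the outcome, as a careful person would: the job done as asked, in the order asked, and still so for the second after the job is handed in, with the robot touching nothing.
It also fails if it takes over 48 s, if anything falls off the work surface, if the arm or the gripper's body presses on something with over 40 N, if the wrist force passes 120 N, or if a joint passes its speed limit or range.

## Working session

There is one attempt and no reset: what is moved stays moved. The work goes in short steps, Python scripts to look and compute and a tool call to move; the robot and the scene stay as the last step left them, time stands still between calls to the robot, and variables do not carry over. Pictures are saved under pics/ and viewed, and the job is handed in when it is done.

Besides the shell and the picture viewer there is one more tool, called after "Emit:" by a JSON object that holds its "method" and its "body", one argument or row to a line. play_rows: Moves the arm, as the interface text tells. Its arguments: {"type":"object","properties":{"rows":{"type":"array"},"squeeze":{"type":"number"}},"required":["rows"]}

```bash
mkdir -p pics
cat > h.py <<'E'
import numpy as np, cv2
from rig import readout, grab_frame, calibration, r
def cast(cal,uv,z):
    f=240/np.tan(np.radians(cal["vfov"])/2)
    K=np.array([[f,0,cal["cx"]],[0,f,cal["cy"]],[0,0,1.]])
    p=cv2.undistortPoints(np.array(uv,float).reshape(-1,1,2),K,np.array([cal["k1"],0,0,0,0.])).reshape(-1,2)
    T=np.array(cal["cam_to_world"]); d=np.c_[p,np.ones(len(p))]@T[:3,:3].T
    o=T[:3,3]; return o+d*((z-o[2])/d[:,2])[:,None]
E
python3 - <<'E'
from h import *
for n in("scene","top"):
    p,d=grab_frame(n); cv2.imwrite(f"pics/{n}0.png",p[:,:,::-1]); np.save(f"{n}_d.npy",d); print(calibration(n))
print(readout.sense())
E
```

```text
{'vfov': 43.208822612904925, 'cx': 326.17175893638296, 'cy': 249.85589351204254, 'k1': -0.10548817521622955, 'cam_to_world': array([[-4.23285215e-01,  7.55897170e-01, -4.99448792e-01,
         1.21900949e+03],
       [ 9.05898337e-01,  3.45005855e-01, -2.45599599e-01,
         2.80840266e+02],
       [-1.33352838e-02, -5.56408509e-01, -8.30801866e-01,
         1.31555420e+03],
       [ 0.00000000e+00,  0.00000000e+00,  0.00000000e+00,
         1.00000000e+00]])}
{'vfov': 53.58306117226955, 'cx': 317.4104316853826, 'cy': 238.5860226807635, 'k1': -0.0012858596409986854, 'cam_to_world': array([[ 1.44820091e-02, -9.98527176e-01,  5.22852823e-02,
         4.55499446e+02],
       [-9.99769254e-01, -1.36306747e-02,  1.66025360e-02,
        -6.60321964e+01],
       [-1.58653997e-02, -5.25136557e-02, -9.98494169e-01,
         1.29212981e+03],
       [ 0.00000000e+00,  0.00000000e+00,  0.00000000e+00,
         1.00000000e+00]])}
{'clock': 0.1, 'qpos': array([-1.23738055e+00,  3.53608378e-01,  1.63401951e+00,  3.26809517e-05,
        1.15518423e+00, -2.41090620e-03]), 'qvel': array([ 7.48150645e-04, -1.70577184e-04, -2.35431574e-03,  2.69997660e-05,
       -9.94243029e-04, -6.96961497e-06]), 'joint_efforts': array([-1.94748129e-03, -6.06356549e+01, -3.42819250e+01, -1.51058675e-04,
        3.78656667e-03, -7.81193052e-06]), 'eef_pos': array([ 205.84098739, -589.70738178,  230.63555313]), 'tcp_rot': array([-3.14037327e+00, -3.28226073e-05,  3.35813454e-01]), 'contact_force': array([ 0.40830285, -1.21066557,  0.39384477]), 'wrist_torque': array([ 0.05155676,  0.01606637, -0.01169455]), 'opening': 0.9980300857088962}
```

View pics/top0.png

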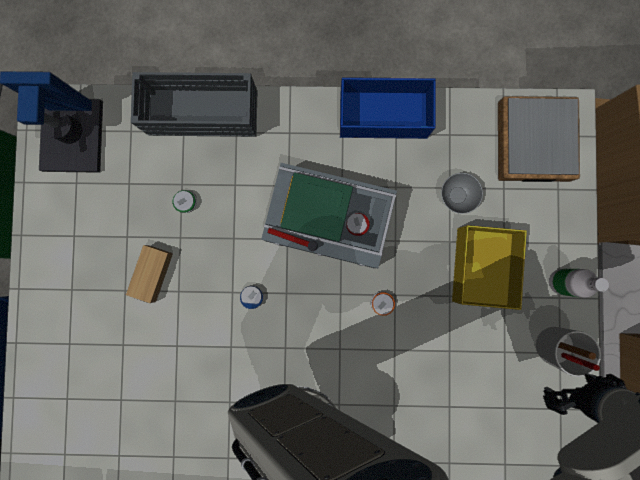

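View pics/scene0.png

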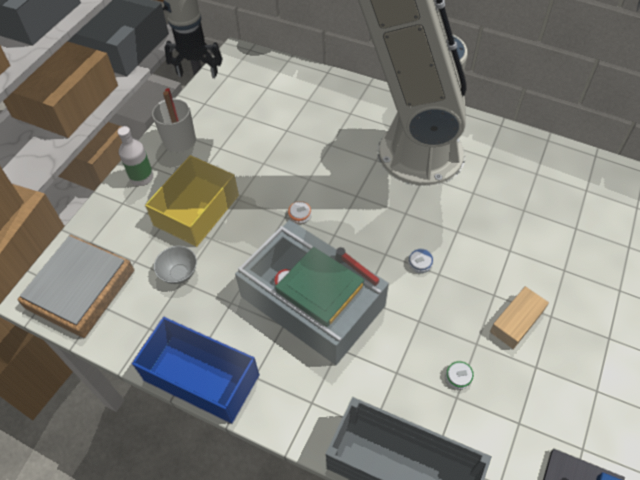

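The top view shows the box near (330,215), with the hatch's yellow strip on its left edge at about (285,200). The red bar runs from its pivot at (316,245) to its free end at (268,231), so the latch is open. I'll measure these next.

```bash
cat >> h.py <<'E'
def masks(p):
    hsv=cv2.cvtColor(p,cv2.COLOR_RGB2HSV); H,S,V=cv2.split(hsv)
    g=((H>40)&(H<95)&(S>90)&(V>35)).astype(np.uint8)*255
    rd=(((H<7)|(H>172))&(S>130)&(V>60)).astype(np.uint8)*255
    ye=((H>17)&(H<36)&(S>110)).astype(np.uint8)*255
    return g,rd,ye
def big(m,roi):
    mm=np.zeros_like(m); x0,y0,x1,y1=roi; mm[y0:y1,x0:x1]=m[y0:y1,x0:x1]
    cs,_=cv2.findContours(mm,cv2.RETR_EXTERNAL,cv2.CHAIN_APPROX_NONE)
    return max(cs,key=cv2.contourArea).reshape(-1,2) if cs else None
def rect(cal,c,z):
    w=cast(cal,c,z)[:,:2].astype(np.float32); (cx,cy),s,a=cv2.minAreaRect(w)
    return (cx,cy),s,a,cv2.boxPoints(((cx,cy),s,a)),w
E
python3 - <<'E'
from h import *
np.set_printoptions(precision=1,suppress=True)
for n,roi in(("top",(250,150,410,275)),("scene",(230,215,395,365))):
    p=cv2.imread(f"pics/{n}0.png")[:,:,::-1].copy(); cal=calibration(n); g,rd,ye=masks(p)
    for nm,m,z in(("hatch",g,138.5),("latch",rd,141),("yel",ye,135)):
        rr=roi
        c=big(m,rr)
        if nm=="latch" and n=="top":c=big(m,(255,222,325,255))
        if nm=="latch" and n=="scene":c=big(m,(330,240,390,290))
        if c is None: print(nm,None);continue
        q=rect(cal,c,z); print(n,nm,q[0],q[1],q[2]);print(q[3])
    d=np.load(f"{n}_d.npy")
    v=p[roi[1]-10:roi[3]+10,roi[0]-10:roi[2]+10]; v=cv2.resize(v,None,fx=4,fy=4,interpolation=cv2.INTER_CUBIC)
    cv2.imwrite(f"pics/{n}_crop.png",v[:600,:800,::-1])
E
```

```text
top hatch (594.152099609375, -43.3541259765625) (148.59178161621094, 138.97059631347656) 76.72355651855469
[[ 509.5  -99.7]
 [ 644.7 -131.6]
 [ 678.8   13. ]
 [ 543.6   44.9]]
top latch (519.3104858398438, 25.225528717041016) (103.35374450683594, 12.908699989318848) 71.15397644042969
[[496.5 -21.6]
 [508.7 -25.8]
 [542.1  72. ]
 [529.9  76.2]]
top yel (578.908203125, 38.37270736694336) (1.7874380350112915, 47.64620590209961) 77.03648376464844
[[555.5  42.8]
 [601.9  32.2]
 [602.3  33.9]
 [555.9  44.6]]
hatch None
scene latch (524.2849731445312, 24.86186981201172) (100.3998794555664, 8.996060371398926) 71.63897705078125
[[504.2 -21.4]
 [512.7 -24.2]
 [544.4  71.1]
 [535.8  73.9]]
scene yel (617.1934814453125, 31.346281051635742) (5.5863213539123535, 117.90130615234375) 77.01517486572266
[[559.1  41.9]
 [674.   15.4]
 [675.3  20.8]
 [560.4  47.3]]
```

View pics/top_crop.png

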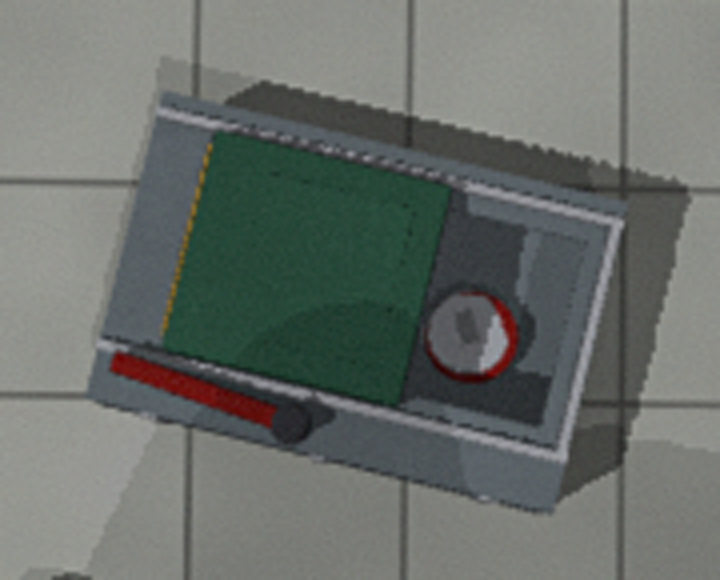

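```bash
cat >> h.py <<'E'
from scipy.spatial.transform import Rotation as R
YAW=-0.232; O=np.array([576.9,-74.9,0]); B=R.from_euler('z',YAW)
def plan(box,yaw=YAW):   # box-frame xyz (mm) target, tool yaw (world)
    s=readout.sense(); Rt=R.from_euler('xyz',s['tcp_rot'])
    t=O+B.apply(box); d=Rt.inv().apply(t-s['eef_pos'])/10
    rv=(Rt.inv()*R.from_euler('xyz',[np.pi,0,yaw])).as_rotvec()
    print("world",t.round(1),"shift cm",d.round(2),"turn",rv.round(3)); return d,rv
def where():
    s=readout.sense(); print("t",s['clock'],"box",B.inv().apply(s['eef_pos']-O).round(1),"F",s['contact_force'].round(1),"rot",s['tcp_rot'].round(3),"open",s['opening'])
E
python3 - <<'E'
from h import *
np.set_printoptions(precision=1,suppress=True)
for n in ("top",):
    cal=calibration(n);d=np.load(n+"_d.npy");T=cal["cam_to_world"]
    for nm,(x0,y0,x1,y1) in dict(bottle=(548,265,612,300),cup=(552,328,604,378),boxrear=(262,160,300,240)).items():
        z=[T[2,3]+d[v,u]*(T[2,:3]@np.array([(u-cal['cx'])/475,(v-cal['cy'])/475,1])) for v in range(y0,y1,2) for u in range(x0,x1,2) if d[v,u]>0]
        print(nm,max(z), cast(cal,[[(x0+x1)/2,(y0+y1)/2]],100))
    # box top corners (crop/4 + (240,140))
    c=np.array([[160,95],[625,205],[552,512],[92,400]])/4+[240,140]
    print(B.inv().apply(cast(cal,c,110)-O))
where(); plan([10,170,240])
E
```

```text
bottle 193.7916703010551 [[ 417.8 -698.8  100. ]]
cup 290.4911123964704 [[ 244.8 -691.5  100. ]]
boxrear 146.30319497632513 [[614.3  47.2 100. ]]
[[  95.4  151.3  110. ]
 [  98.2 -148.1  110. ]
 [ -98.7 -149.4  110. ]
 [-100.9  144.9  110. ]]
t 0.1 box [-242.8 -586.3  230.6] F [ 0.4 -1.2  0.4] rot [-3.1 -0.   0.3] open 0.9980300857088962
world [625.7  88.2 240. ] shift cm [ 62.  -50.2  -0.9] turn [-0.   0.   0.6]
```

Emit:
{"method": "play_rows", "body": {
  "rows": [
    [255,[2,-1.6,-3],[0,0,0]],
    [255,[5,-4,-5],[0,0,0]],
    [255,[8,-6.5,-5],[0,0,0.1]],
    [255,[11,-9,-5],[0,0,0.2]],
    [255,[14,-11.4,-5],[0,0,0.3]],
    [255,[17,-13.8,-5],[0,0,0.4]],
    [255,[20,-16.2,-5],[0,0,0.5]],
    [255,[23,-18.7,-5],[0,0,0.568]],
    [255,[26,-21,-5],[0,0,0.568]],
    [255,[29,-23.5,-5],[0,0,0.568]],
    [255,[32,-26,-5],[0,0,0.568]],
    [255,[35,-28.4,-5],[0,0,0.568]]
  ],
  "squeeze": 20
}}

```text
clock: 1.1
eef_pos: [443.2, -204.7, 281.2]
tcp_rot: [-3.142, 0.0, -0.232]
contact_force: [0.9, -0.3, -0.4]
opening: -0.001
```

```bash
python3 -c "
from h import *
where();plan([10,170,240])"
```

```text
t 1.1 box [-100.3 -157.   281.2] F [ 0.9 -0.3 -0.4] rot [-3.142  0.    -0.232] open -0.0006650853800547997
world [625.7  88.2 240. ] shift cm [ 11.02 -32.71   4.12] turn [-0.  0. -0.]
```

Emit:
{"method": "play_rows", "body": {
  "rows": [
    [255,[1.1,-3.2,0],[0,0,0]],
    [255,[2.2,-6.5,0],[0,0,0]],
    [255,[3.3,-9.8,0],[0,0,0]],
    [255,[4.4,-13,0],[0,0,0]],
    [255,[5.5,-16.3,0],[0,0,0]],
    [255,[6.6,-19.6,0],[0,0,0]],
    [255,[7.7,-22.8,1],[0,0,0]],
    [255,[8.8,-26,2],[0,0,0]],
    [255,[9.9,-29.4,3],[0,0,0]],
    [255,[11,-32.7,4],[0,0,0]],
    [255,[11,-32.7,6],[0,0,0]],
    [255,[11,-32.7,6],[0,0,0]]
  ]
}}

```text
clock: 2.1
eef_pos: [623.5, 87.7, 217.1]
tcp_rot: [3.14, 0.006, -0.23]
contact_force: [-0.9, -0.6, -1.1]
opening: 0.0
```

```bash
python3 -c "
from h import *
where();plan([10,168,125])
p,d=grab_frame('top');cv2.imwrite('pics/t1.png',p[:,:,::-1])
p,d=grab_frame('wrist');cv2.imwrite('pics/w1.png',p[:,:,::-1])"
```

```text
t 2.1 box [  7.9 169.  217.1] F [-0.9 -0.6 -1.1] rot [ 3.14   0.006 -0.23 ] open 0.0001297171545408304
world [625.3  86.3 125. ] shift cm [0.26 0.08 9.21] turn [0.002 0.006 0.002]
```

View pics/w1.png

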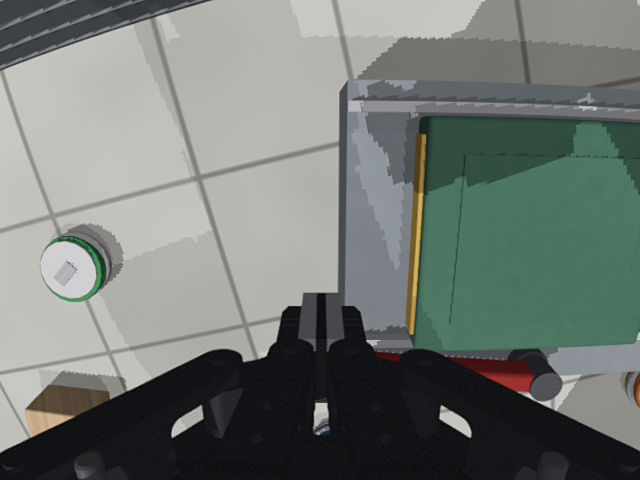

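View pics/t1.png

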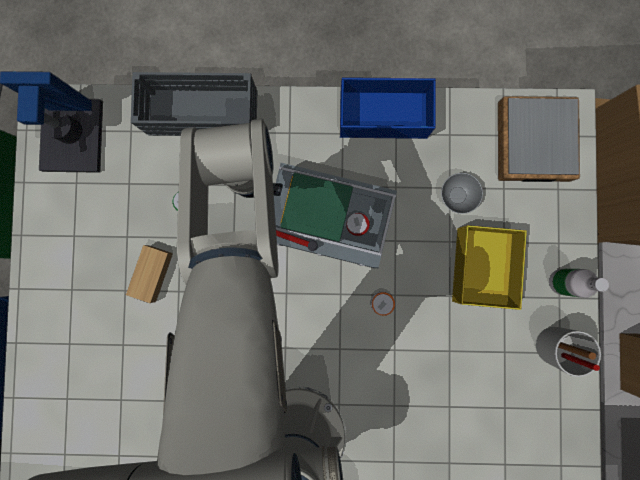

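The wrist view shows the fingertips at (322,300), just off the box's rear edge (column 340), with the hatch strip at column 418. This agrees with the measured pose, so I'll descend.

Emit:
{"method": "play_rows", "body": {
  "rows": [
    [255,[0.3,0,2.5],[0,0,0]],
    [255,[0.3,0,5.5],[0,0,0]],
    [255,[0.3,0,8],[0,0,0]],
    [255,[0.3,0,9.2],[0,0,0]],
    [255,[0.3,0,9.2],[0,0,0]],
    [255,[0.3,0,9.2],[0,0,0]]
  ]
}}

```text
clock: 2.7
eef_pos: [628.3, 85.0, 130.3]
tcp_rot: [-3.142, -0.0, -0.233]
contact_force: [-0.4, 0.5, 0.1]
opening: -0.001
```

```bash
python3 -c "
from h import *
where();plan([10,124,125])"
```

```text
t 2.7 box [ 13.3 167.4 130.3] F [-0.4  0.5  0.1] rot [-3.142 -0.    -0.233] open -0.0005921401185464065
world [615.1  43.5 125. ] shift cm [-0.32  4.34  0.53] turn [-0.    -0.    -0.001]
```

Emit:
{"method": "play_rows", "body": {
  "rows": [
    [255,[0,0.5,0.5],[0,0,0]],
    [255,[0,2,0.5],[0,0,0]],
    [255,[0,3.2,0.5],[0,0,0]],
    [255,[0,4,0.5],[0,0,0]],
    [255,[0,5,0.5],[0,0,0]],
    [255,[0,6,0.5],[0,0,0]],
    [255,[0,7,0.5],[0,0,0]],
    [255,[0,8,0.5],[0,0,0]],
    [255,[0,9,0.5],[0,0,0]],
    [255,[0,10,0.5],[0,0,0]],
    [255,[0,11,0.5],[0,0,0]],
    [255,[0,12,0.5],[0,0,0]]
  ]
}}

```text
clock: 3.7
eef_pos: [600.6, -32.2, 124.4]
tcp_rot: [-3.141, -0.001, -0.232]
contact_force: [3.4, 4.0, 2.4]
opening: 0.002
```

```bash
python3 -c "
from h import *
where();plan([10,24.5,125])
p,d=grab_frame('wrist');cv2.imwrite('pics/w2.png',p[:,:,::-1])"
```

```text
t 3.7 box [ 13.2  47.  124.4] F [3.4 4.  2.4] rot [-3.141e+00 -1.000e-03 -2.320e-01] open 0.0024995586740026634
world [592.3 -53.4 125. ] shift cm [-0.32  2.25 -0.06] turn [-0.    -0.001 -0.   ]
```

View pics/w2.png

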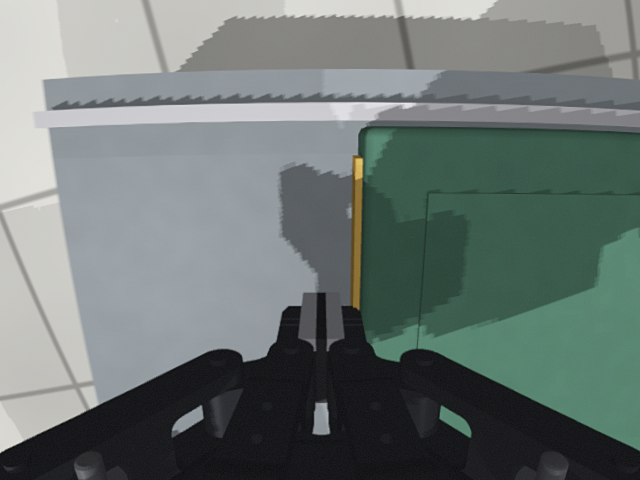

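The finger back is against the strip at about column 357 and the hatch is sliding. I'll continue slowly to the stop.

Emit:
{"method": "play_rows", "body": {
  "rows": [
    [255,[0,0.6,0],[0,0,0]],
    [255,[0,1.1,0],[0,0,0]],
    [255,[0,1.5,0],[0,0,0]],
    [255,[0,1.8,0],[0,0,0]],
    [255,[0,2,0],[0,0,0]],
    [255,[0,2,0],[0,0,0]]
  ]
}}

```text
clock: 4.25
eef_pos: [595.5, -51.0, 124.1]
tcp_rot: [3.141, 0.001, -0.232]
contact_force: [-0.6, -0.0, -0.1]
opening: -0.003
```

```bash
python3 -c "
from h import *
where()"
```

```text
t 4.25 box [ 12.6  27.5 124.1] F [-0.6 -0.  -0.1] rot [ 3.141e+00  1.000e-03 -2.320e-01] open -0.0026877811875390357
```

Emit:
{"method": "play_rows", "body": {
  "rows": [
    [255,[0,0.1,0],[0,0,0]],
    [255,[0,0.2,0],[0,0,0]],
    [255,[0,0.2,0],[0,0,0]]
  ]
}}

```text
clock: 4.5
eef_pos: [595.1, -52.5, 124.1]
tcp_rot: [3.142, 0.001, -0.232]
contact_force: [-0.3, 1.2, -1.5]
opening: -0.002
```

Emit:
{"method": "play_rows", "body": {
  "rows": [
    [255,[0,0.1,0],[0,0,0]],
    [255,[0,0.2,0],[0,0,0]],
    [255,[0,0.2,0],[0,0,0]]
  ]
}}

```text
clock: 4.75
eef_pos: [595.1, -52.8, 124.2]
tcp_rot: [-3.139, 0.0, -0.233]
contact_force: [2.6, 10.8, -1.6]
opening: 0.006
```

Emit:
{"method": "play_rows", "body": {
  "rows": [
    [255,[0,0.1,0],[0,0,0]],
    [255,[0,0.1,0],[0,0,0]]
  ]
}}

```text
clock: 4.92
eef_pos: [595.1, -52.9, 124.2]
tcp_rot: [-3.138, 0.0, -0.233]
contact_force: [2.5, 15.8, -1.8]
opening: 0.001
```

```bash
python3 -c "
from h import *
where()"
```

```text
t 4.9167 box [ 12.6  25.5 124.2] F [ 2.5 15.8 -1.8] rot [-3.138  0.    -0.233] open 0.0008226227614515569
```

The force rose to 16 N with no further motion, so the hatch is on its stop. I'll back off, lift and look.

Emit:
{"method": "play_rows", "body": {
  "rows": [
    [255,[0,-1,0],[0,0,0]],
    [255,[0,-3,-1],[0,0,0]],
    [255,[0,-5,-4],[0,0,0]],
    [255,[0,-7,-7],[0,0,0]],
    [255,[0,-8,-8],[0,0,0]],
    [255,[-3,-10,-8],[0,0,0]],
    [255,[-6,-12,-8],[0,0,0]],
    [255,[-9,-13,-8],[0,0,0]],
    [255,[-12,-14,-8],[0,0,0]],
    [255,[-14,-14,-8],[0,0,0]],
    [255,[-16,-14,-8],[0,0,0]],
    [255,[-16,-14,-8],[0,0,0]]
  ]
}}

```text
clock: 5.92
eef_pos: [467.4, 117.8, 203.7]
tcp_rot: [3.14, 0.003, -0.231]
contact_force: [-0.8, -0.2, 0.8]
opening: 0.004
```

Run:
```python
from h import *
np.set_printoptions(precision=1,suppress=True)
where()
for n in("top","scene"):
    p,d=grab_frame(n);cv2.imwrite(f'pics/{n}3.png',p[:,:,::-1]); cal=calibration(n); g,rd,ye=masks(p)
    for nm,m,z,roi in (("hatch",g,138.5,(250,150,410,275) if n=="top" else (230,215,395,365)),("latch",rd,141,(255,222,325,255) if n=="top" else (330,240,390,290))):
        c=big(m,roi)
        if c is None or len(c)<10: print(n,nm,None); continue
        q=rect(cal,c,z); b=np.c_[q[3],np.full(4,z)]
        print(n,nm,q[1]); print(B.inv().apply(b-O))
p,d=grab_frame('wrist');cv2.imwrite('pics/w3.png',p[:,:,::-1])
```

```text
t 5.9167 box [-150.9  162.3  203.7] F [-0.8 -0.2  0.8] rot [ 3.1  0.  -0.2] open 0.00387102968546032
top hatch (146.9971466064453, 138.59617614746094)
[[ -59.3 -137.   138.5]
 [  79.3 -136.9  138.5]
 [  79.2   10.   138.5]
 [ -59.4   10.   138.5]]
top latch (103.3416748046875, 11.881752014160156)
[[-90.1  33.4 141. ]
 [-78.3  32.2 141. ]
 [-68.5 135.1 141. ]
 [-80.3 136.2 141. ]]
scene hatch None
scene latch (9.693467140197754, 6.995010852813721)
[[-74.5 124.5 141. ]
 [-67.7 123.  141. ]
 [-65.6 132.4 141. ]
 [-72.4 134.  141. ]]
```

View pics/top3.png

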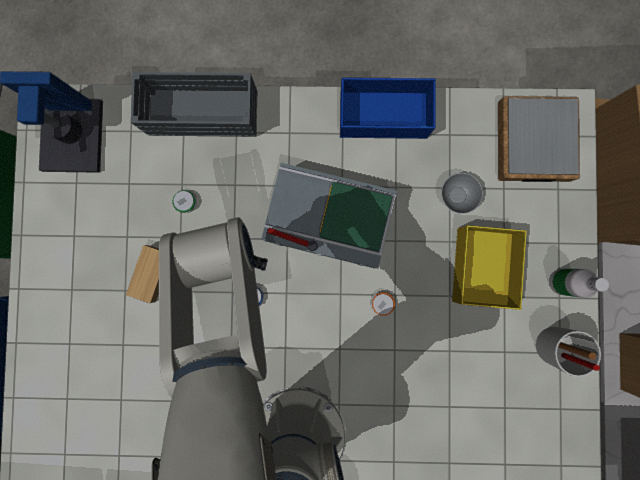

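View pics/w3.png

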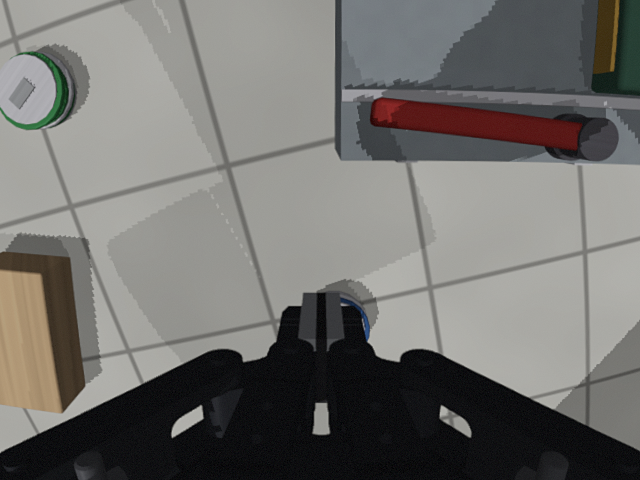

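View pics/scene3.png

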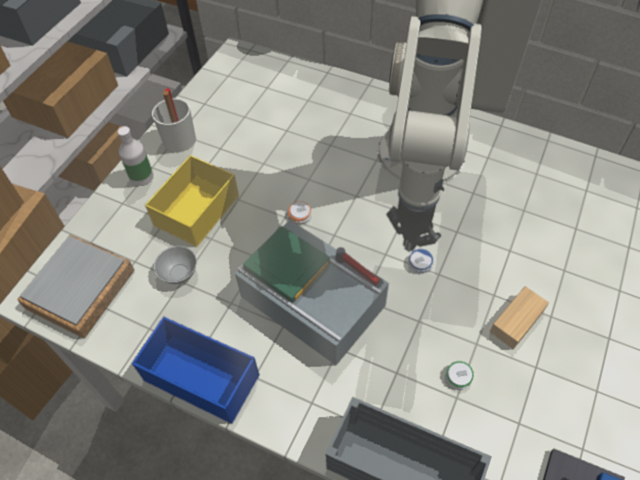

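The top view shows the hatch rear edge at box y = 10.0 mm, which is shut. The latch is unchanged at about 1.475 rad, and its end in the wrist view is near (375,110). I'll go to the near side of the bar next and work out the arc.

Emit:
{"method": "play_rows", "body": {
  "rows": [
    [255,[0.7,2,0],[0,0,0]],
    [255,[1.5,4,0],[0,0,0]],
    [255,[2.1,6,1],[0,0,0]],
    [255,[2.1,6,3],[0,0,0]],
    [255,[2.1,6,5],[0,0,0]],
    [255,[2.1,6,7],[0,0,0]],
    [255,[2.1,6,7.5],[0,0,0]],
    [255,[2.1,6,7.5],[0,0,0]],
    [255,[2.1,6,7.5],[0,0,0]]
  ]
}}

```text
clock: 6.82
eef_pos: [478.5, 54.1, 129.6]
tcp_rot: [3.141, 0.0, -0.232]
contact_force: [1.1, -0.0, 0.7]
opening: 0.002
```

Run:
```python
from h import *
where(); 
for th in [1.475,1.35,1.2,1.05,.9,.75,.6,.45,.3,.15,.05,0]:
    n=np.array([np.sin(th),-np.cos(th)]);h=11*abs(n[0])+15*abs(n[1])
    p=np.array([-85,21])+80*np.array([np.cos(th),np.sin(th)])-n*(7+h)
    print(th,p.round(1),end=' ');plan([*p,128])
```

```text
t 6.8167 box [-125.4  103.   129.6] F [ 1.1 -0.   0.7] rot [ 3.141  0.    -0.232] open 0.0021002748673994184
1.475 [-96.6 102.5] world [506.4  47.1 128. ] shift cm [2.88 0.05 0.16] turn [ 0.  0. -0.]
1.35 [-88.  103.7] world [515.1  46.2 128. ] shift cm [ 3.74 -0.07  0.16] turn [ 0.  0. -0.]
1.2 [-77.2 103.8] world [525.7  43.8 128. ] shift cm [ 4.83 -0.09  0.16] turn [ 0.  0. -0.]
1.05 [-66.  102.3] world [536.2  39.9 128. ] shift cm [5.94 0.06 0.16] turn [ 0.  0. -0.]
0.9 [-54.8  99.2] world [546.4  34.2 128. ] shift cm [7.06 0.38 0.16] turn [ 0.  0. -0.]
0.75 [-43.8  94.2] world [555.9  26.8 128. ] shift cm [8.16 0.87 0.16] turn [ 0.  0. -0.]
0.6 [-33.4  87.3] world [564.4  17.7 128. ] shift cm [9.2  1.56 0.16] turn [ 0.  0. -0.]
0.45 [-24.   78.6] world [571.6   7.1 128. ] shift cm [10.15  2.43  0.16] turn [ 0.  0. -0.]
0.3 [-15.8  68.1] world [577.2  -5.  128. ] shift cm [10.96  3.48  0.16] turn [ 0.  0. -0.]
0.15 [-9.4 56.2] world [580.7 -18.1 128. ] shift cm [11.6   4.67  0.16] turn [ 0.  0. -0.]
0.05 [-6.2 47.5] world [581.8 -27.2 128. ] shift cm [11.92  5.54  0.16] turn [ 0.  0. -0.]
0 [-5. 43.] world [581.9 -31.9 128. ] shift cm [12.04  5.99  0.16] turn [ 0.  0. -0.]
```

Emit:
{"method": "play_rows", "body": {
  "rows": [
    [255,[1.5,0,0.1],[0,0,0]],
    [255,[2.9,0,0.1],[0,0,0]],
    [255,[3.8,-0.1,0.1],[0,0,0]],
    [255,[4.8,-0.1,0.1],[0,0,0]],
    [255,[5.9,0,0.1],[0,0,0]],
    [255,[7.1,0.4,0.1],[0,0,0]],
    [255,[8.2,0.9,0.1],[0,0,0]],
    [255,[9.2,1.6,0.1],[0,0,0]],
    [255,[10.2,2.4,0.1],[0,0,0]],
    [255,[11,3.5,0.1],[0,0,0]],
    [255,[11.6,4.7,0.1],[0,0,0]],
    [255,[11.6,4.7,0.1],[0,0,0]]
  ]
}}

```text
clock: 7.82
eef_pos: [580.8, -20.8, 128.3]
tcp_rot: [3.141, -0.001, -0.234]
contact_force: [0.4, 0.1, -1.0]
opening: -0.002
```

Run:
```python
from h import *
where(); plan([-5,43,128])
p,d=grab_frame('wrist');cv2.imwrite('pics/w4.png',p[:,:,::-1])
```

```text
t 7.8167 box [ -8.7  53.6 128.3] F [ 0.4  0.1 -1. ] rot [ 3.141e+00 -1.000e-03 -2.340e-01] open -0.002293427402475165
world [581.9 -31.9 128. ] shift cm [0.37 1.05 0.03] turn [ 0.001 -0.001 -0.002]
```

View pics/w4.png

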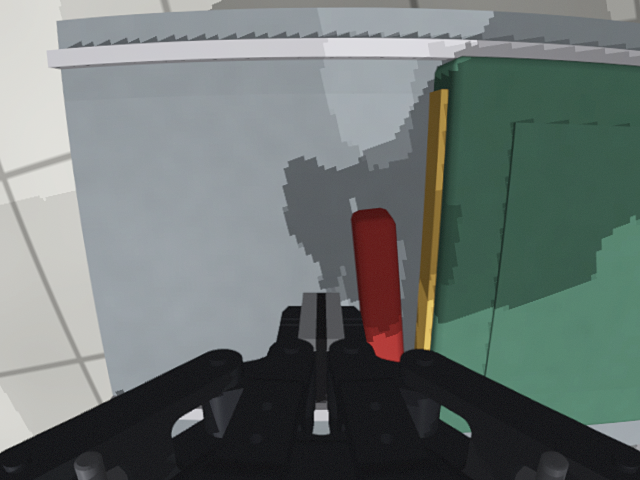

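The bar is now nearly across, with its free end at (372,212) and the hatch strip at column 437. The finger is behind the bar, so I'll push on to the stop.

Emit:
{"method": "play_rows", "body": {
  "rows": [
    [255,[0.2,0.4,0],[0,0,0]],
    [255,[0.4,0.7,0],[0,0,0]],
    [255,[0.4,0.9,0],[0,0,0]],
    [255,[0.4,1,0],[0,0,0]],
    [255,[0.4,1,0],[0,0,0]],
    [255,[0.4,1,0],[0,0,0]]
  ]
}}

```text
clock: 8.37
eef_pos: [581.5, -28.7, 128.4]
tcp_rot: [3.142, -0.0, -0.232]
contact_force: [-0.1, -0.3, -0.1]
opening: 0.002
```

Emit:
{"method": "play_rows", "body": {
  "rows": [
    [255,[0,0.1,0],[0,0,0]],
    [255,[0,0.2,0],[0,0,0]],
    [255,[0,0.2,0],[0,0,0]]
  ]
}}

```text
clock: 8.62
eef_pos: [581.2, -30.7, 128.4]
tcp_rot: [-3.141, -0.0, -0.232]
contact_force: [0.7, 0.1, 0.1]
opening: -0.003
```

```bash
python3 -c "
from h import *
where()"
```

```text
t 8.6167 box [ -6.   44.  128.4] F [0.7 0.1 0.1] rot [-3.141 -0.    -0.232] open -0.0029097008082162672
```

Emit:
{"method": "play_rows", "body": {
  "rows": [
    [255,[0,0.1,0],[0,0,0]],
    [255,[0,0.2,0],[0,0,0]],
    [255,[0,0.2,0],[0,0,0]]
  ]
}}

```text
clock: 8.87
eef_pos: [581.1, -31.3, 128.4]
tcp_rot: [-3.139, -0.0, -0.233]
contact_force: [2.5, 9.9, -1.0]
opening: 0.001
```

Emit:
{"method": "play_rows", "body": {
  "rows": [
    [255,[0,0.1,0],[0,0,0]],
    [255,[0,0.1,0],[0,0,0]],
    [255,[0,0.1,0],[0,0,0]]
  ]
}}

```text
clock: 9.12
eef_pos: [581.1, -31.5, 128.4]
tcp_rot: [-3.138, -0.001, -0.233]
contact_force: [2.6, 12.7, -1.0]
opening: 0.0
```

Emit:
{"method": "play_rows", "body": {
  "rows": [
    [255,[0,0.1,0],[0,0,0]],
    [255,[0,0.1,0],[0,0,0]],
    [255,[0,0.1,0],[0,0,0]]
  ]
}}

```text
clock: 9.37
eef_pos: [581.0, -31.7, 128.4]
tcp_rot: [-3.137, -0.001, -0.233]
contact_force: [4.3, 18.1, -0.5]
opening: -0.003
```

The bar is on its stop: 18 N, at box y ≈ 43 mm as predicted. I'll back off and check.

Emit:
{"method": "play_rows", "body": {
  "rows": [
    [255,[0,-1,0],[0,0,0]],
    [255,[0,-3,0],[0,0,0]],
    [255,[0,-5,-3],[0,0,0]],
    [255,[0,-7,-6],[0,0,0]],
    [255,[-3,-9,-8],[0,0,0]],
    [255,[-6,-11,-8],[0,0,0]],
    [255,[-9,-13,-8],[0,0,0]],
    [255,[-12,-14,-8],[0,0,0]],
    [255,[-14,-14,-8],[0,0,0]],
    [255,[-14,-14,-8],[0,0,0]],
    [255,[-14,-14,-8],[0,0,0]]
  ]
}}

```text
clock: 10.28
eef_pos: [475.4, 134.1, 208.5]
tcp_rot: [3.141, -0.0, -0.231]
contact_force: [-0.3, 0.1, 0.5]
opening: 0.002
```

Run:
```python
from h import *
np.set_printoptions(precision=1,suppress=True)
where()
p,d=grab_frame("top");cv2.imwrite('pics/t5.png',p[:,:,::-1]); cal=calibration("top"); g,rd,ye=masks(p)
for nm,m,z,roi in (("hatch",g,138.5,(250,150,410,275)),("latch",rd,141,(290,170,345,262))):
    q=rect(cal,big(m,roi),z); print(nm,q[1]); print(B.inv().apply(np.c_[q[3],np.full(4,z)]-O))
v=cv2.resize(p[150:280,240:410],None,fx=4,fy=4);cv2.imwrite('pics/t5c.png',v[:,:,::-1])
p0=cv2.imread('pics/top0.png');
for nm,(x0,y0,x1,y1) in dict(bowl=(435,165,490,220),tub=(448,220,530,312),cB=(365,285,402,320),cC=(168,185,200,218)).items():
    print(nm,cv2.phaseCorrelate(cv2.cvtColor(p0[y0:y1,x0:x1],6).astype(np.float32),cv2.cvtColor(p[y0:y1,x0:x1],7).astype(np.float32)))
```

```text
t 10.2833 box [-146.8  180.1  208.5] F [-0.3  0.1  0.5] rot [ 3.1 -0.  -0.2] open 0.0020204340455259704
hatch (147.4261932373047, 139.2618408203125)
[[ -59.8 -137.   138.5]
 [  79.4 -136.7  138.5]
 [  79.2   10.7  138.5]
 [ -60.1   10.5  138.5]]
latch (11.808640480041504, 101.6944580078125)
[[-73.   16.2 141. ]
 [ 28.7  16.5 141. ]
 [ 28.6  28.3 141. ]
 [-73.1  28.  141. ]]
bowl ((0.02951594089794085, 0.02980617871989466), 1.0014538992775812)
tub ((-0.05237769089399791, -0.07194205576035984), 0.5418180949158139)
cB ((-0.06599774325063024, 0.007482720478762417), 0.7116991579532623)
cC ((-0.03751259811518182, -0.01952601101740825), 0.9888151993768083)
```

View pics/t5c.png

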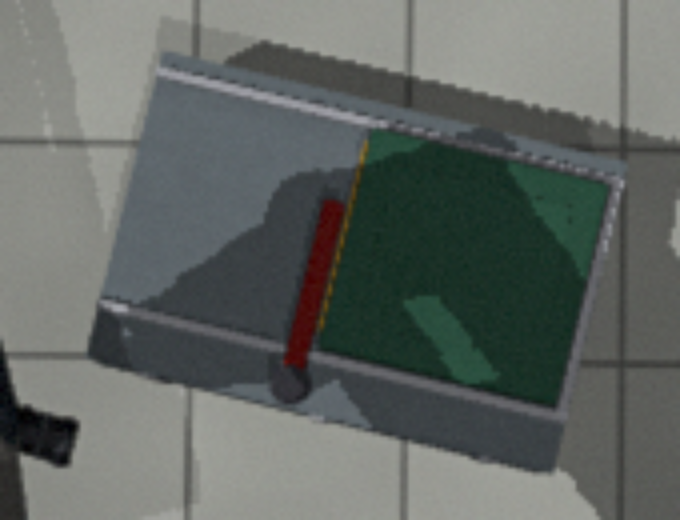

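View pics/t5.png

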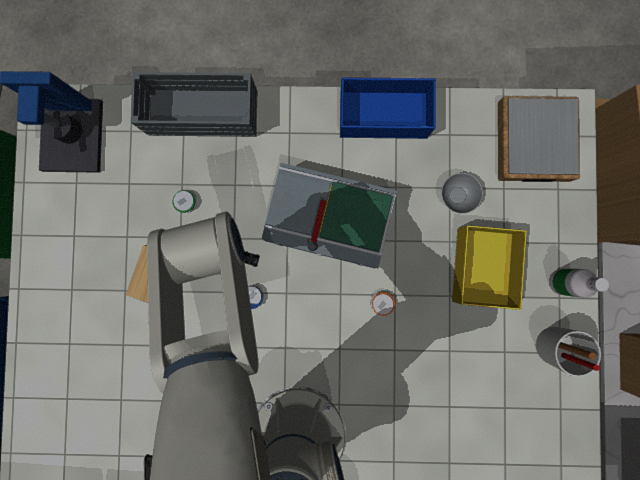

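The hatch rear edge is at about y = 10.6 mm. The latch lies along the box's x axis (angle 0.00) centred near y = 22 mm, with its end at x ≈ 29 mm, and the arm is clear. Handing in.

```bash
python3 -c "
from h import *
print(r.sign_off())"
```

```text
the job is handed in; nothing more can be done
None
```

The can box is closed up and the job is handed in, at about 10.3 s of the 48 s allowed. I pushed the hatch shut first, then pushed the latch bar round across the box. Both were pushed from behind with shut fingertips, and nothing was gripped.

| Check | Result |
|---|---|
| Hatch on its stop | Force rose to 16 N with no further movement |
| Hatch rear edge in the top view | y ≈ 10.0 mm before the latch push, y ≈ 10.6 mm after (10 mm is shut) |
| Latch on its stop | Force rose to 18 N, at the position I had calculated |
| Latch in the top view | Angle ≈ 0.00 rad, centred at y ≈ 22 mm (21 mm expected), just behind the hatch |
| Robot at the end | Hand clear of the box and about 210 mm above the bench, no contact force |

- **Small disagreement:** the 0.6 mm change in the hatch edge is within what the camera can resolve, and lighting and shadow differ between the two views.
- **Bystanders:** the bowl, the tub, and the orange and green cans have not moved, to within 0.1 pixel. In the last top view the arm hid part of the block and the blue can, so I could not measure those two. The fingertips stayed at least 124 mm above the bench throughout, well above both.

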